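# Line up cable-guide spools by size on a backboard

## Robot

A 6-joint arm with a two-finger parallel gripper is mounted at the origin on the work surface. World frame = base frame: x ahead of the robot, y to its left, z up, the work surface at z = 0. Lengths are in mm, angles in rad, forces in N, time in s.
With the tool pointing down it reaches from about 325 to 775 mm from the base axis. Payload 9.3 kg.
Tool frame: the origin (TCP) lies midway between the tips of the shut fingers; the grasp point (between the pads) lies 19 mm behind it; z points along the fingers, y is the direction in which the jaws open and shut (so a half turn about z gives the same grasp; the last joint's range is limited). The gripper opens to 85 mm and grips with 20 to 120 N. Pads are 22 mm wide; open, the fingers measure 114 mm over their backs; the gripper's body (76 mm by 85 mm) begins 54 mm behind the grasp point. The pads swing forward as they close: fully open they stand 13 mm farther back than shut.
Start: joints at [1.079, 0.259, 0.021, 1.334, 0, 1.418], TCP at [182.797, 518.731, 231.279] pointing down, gripper open.
Joint ranges: [-3.04, 3.04], [-0.91, 1.82], [-1.04, 1.36], [-1.92, 1.95], [-1.52, 1.45], [-3.14, 3.14]. Speed limits (rad/s): [2.22, 2.22, 2.79, 3.14, 3.14, 3.14].

## Interface

Orientations are given as a unit quaternion [w, x, y, z].
In Python, from rig import env gives the robot as it stands.
- The arm moves only by the tool send_rows, never from a script. Its argument "increments" is a list of rows, each a list of 7 numbers: the turn, a rotation vector about the world's x, y, z scaled (see below), then the shift along the world's x, y, z scaled (see below), then the opening, from -1 (shut) to 1 (fully open), so that 0 is half open. A call has 1 to 5 rows; each row is the pose to reach, as a shift and turn from the pose measured when the call began; what a row does not reach only later rows make up. The controller multiplies each number of a shift by 1 m and each number of a turn by 120 degrees. A row lasts 1/8 s, in which the tool goes at most 62.5 mm and 10.7 degrees, less where a joint would pass 70% of its speed; a pose out of reach is approached as far as the arm can. A call with a number of a shift or a turn outside -1 to 1 is refused whole. A call with a gripper value outside its range is refused whole. The fingers move at their own pace and stop on an object; "grip_force" is the grip in N (left out, the last holds). Time passes only in rows, so rows that repeat a pose let the fingers close. It gives the time, the measured TCP pose, the force and the opening at its end, in the units of the state.
- env.get_state(): the state, without advancing time (a new reading comes with each control period).
- env.read_camera(name): name is "scene" or "top" or "wrist"; returns a dict with "pixels" (420x560x3 uint8, blue, green, red), "camera_matrix" (3x3 intrinsics, pixels), "R" (3x3) and "t" (3): a world point X has camera coordinates R X + t. Camera axes: x right, y down, z forward; pixel columns grow to the right and rows downward; lengths in mm; the calibration is good to about 2 mm. A picture is of the moment at which its call begins. There is no depth.
- env.hand_in(): hands the job in, once; it reports no verdict.
Trained networks look in a picture, given as the dict that the camera call returned (one of the last four; its "shot" number tells which), for a name from the list of things; names that differ only in an ending like _2 or _b are one class to them, and where a whole thing is asked for, a point or a joint stands for the part that bears it (a point fixed in the world has none). Each returns a list of dicts, best first, with "conf" (0 to 1); they miss things now and then, are a little off and sometimes report something else, mostly with a low value. They report only what shows in the picture. A call takes as long as a camera call. They do not tell look-alikes from the thing itself.
- env.recognise(picture, thing): "location" ([column, row] in pixels, amid what is visible of it).
- env.masks_of(picture, thing): "mask" (420x560 bool, what is visible of it) and "location" ([column, row] in pixels, amid what is visible of it).
- env.landmark_of(picture, thing): "location" ([column, row] in pixels: a listed point, or the origin of a listed thing).
The state is a dict: "time": time; "qpos": joint angles; "joint_velocities": joint speeds; "tau": joint torques, N m; "tool_pos": TCP position; "tool_rot": TCP orientation; "ft_force": force on the tool from outside, world axes, zero at the start; "torque": the same for the moment, N m; "grip_width": finger opening in mm.
Only numpy, scipy, OpenCV 4.12 (cv2) and the standard library are available. Lean on these libraries where they do the work, as an engineer would, in place of code of your own. Each camera call takes 0.05 s, during which the arm holds its last target. There are 200 camera calls.

## Task

Line up the four cream cable-guide spools on the four round black pads of the green backboard in order of size: the tallest on the pad next to the red tag, then each shorter one in turn, ending with the shortest next to the grey tag. Stand each one upright in the middle of its pad, screw hole up as they stand now, and let go.

Things in the scene. Friction and masses are not known exactly. Their poses are not given: they have to be found in the camera images.
- spool_xl: The largest of four loose cream plastic cable-guide spools: 82 mm tall, round head and round foot both 54 mm in diameter, narrower waist between; the head (straight-sided rim) is the top 16 mm. About 120 g, may be 30 % more or less. Stands upright on the table at the start; a small black screw hole marks its top. Origin: centre of its underside; z up the spool axis.
- spool_l: The second largest of four loose cream plastic cable-guide spools: 68 mm tall, round head and round foot both 46 mm in diameter, narrower waist between; the head (straight-sided rim) is the top 16 mm. About 80 g, may be 30 % more or less. Stands upright on the table at the start; a small black screw hole marks its top. Origin: centre of its underside; z up the spool axis.
- spool_m: The third of four loose cream plastic cable-guide spools: 54 mm tall, round head and round foot both 38 mm in diameter, narrower waist between; the head (straight-sided rim) is the top 16 mm. About 50 g, may be 30 % more or less. Stands upright on the table at the start; a small black screw hole marks its top. Origin: centre of its underside; z up the spool axis.
- spool_s: The smallest of four loose cream plastic cable-guide spools: 40 mm tall, round head and round foot both 30 mm in diameter, narrower waist between; the head (straight-sided rim) is the top 16 mm. About 30 g, may be 30 % more or less. Stands upright on the table at the start; a small black screw hole marks its top. Origin: centre of its underside; z up the spool axis.
- pad_1: Pad 1 of four alike fixed black round pads with a white centre dot, in a straight row 85 mm apart on the green board, in the order 1-2-3-4 along the row; 72 mm in diameter, 3 mm thick. Origin: centre of its underside (on the board, 10 mm above the table); its top is 13 mm above the table. Its y axis runs along the row from pad 1 towards pad 4.
- pad_2: Pad 2 of four alike fixed black round pads with a white centre dot, in a straight row 85 mm apart on the green board, in the order 1-2-3-4 along the row; 72 mm in diameter, 3 mm thick. Origin: centre of its underside (on the board, 10 mm above the table); its top is 13 mm above the table. Its y axis runs along the row from pad 1 towards pad 4.
- pad_3: Pad 3 of four alike fixed black round pads with a white centre dot, in a straight row 85 mm apart on the green board, in the order 1-2-3-4 along the row; 72 mm in diameter, 3 mm thick. Origin: centre of its underside (on the board, 10 mm above the table); its top is 13 mm above the table. Its y axis runs along the row from pad 1 towards pad 4.
- pad_4: Pad 4 of four alike fixed black round pads with a white centre dot, in a straight row 85 mm apart on the green board, in the order 1-2-3-4 along the row; 72 mm in diameter, 3 mm thick. Origin: centre of its underside (on the board, 10 mm above the table); its top is 13 mm above the table. Its y axis runs along the row from pad 1 towards pad 4.
- tag_red: Fixed flat red plastic tag (60 x 22 x 6 mm) on the green board just outside one end of the row of pads, centre 56 mm from the centre of the end pad; either beside pad 1 or beside pad 4. Origin: centre of its underside.
- tag_grey: Fixed flat grey plastic tag of the same size, at the other end of the row, centre 56 mm from that end pad. Origin: centre of its underside.
There are look-alikes about, which are no part of the job. What is shaped like the spool_m but brown or purple is not meant.

How it is judged (in metres and radians):
At the end, for the whole second after the job is handed in: Counting from the pad beside the red tag, the spools stand in the order largest, second largest, third, smallest, each with its axis within 13 mm of its pad's centre, its foot resting on the pad's top (within about 3 mm), upright within 0.1 rad, at rest and released (((horizontal distance between tag_red and pad_1 below 0.09 m and horizontal distance between spool_xl and pad_1 below 0.013 m and z of spool_xl in the frame of pad_1 between 0 and 0.006 m and horizontal distance between spool_l and pad_2 below 0.013 m and z of spool_l in the frame of pad_2 between 0 and 0.006 m and horizontal distance between spool_m and pad_3 below 0.013 m and z of spool_m in the frame of pad_3 between 0 and 0.006 m and horizontal distance between spool_s and pad_4 below 0.013 m and z of spool_s in the frame of pad_4 between 0 and 0.006 m) or (horizontal distance between tag_red and pad_4 below 0.09 m and horizontal distance between spool_xl and pad_4 below 0.013 m and z of spool_xl in the frame of pad_4 between 0 and 0.006 m and horizontal distance between spool_l and pad_3 below 0.013 m and z of spool_l in the frame of pad_3 between 0 and 0.006 m and horizontal distance between spool_m and pad_2 below 0.013 m and z of spool_m in the frame of pad_2 between 0 and 0.006 m and horizontal distance between spool_s and pad_1 below 0.013 m and z of spool_s in the frame of pad_1 between 0 and 0.006 m)) and angle between each of spool_xl, spool_l, spool_m, spool_s's own z axis and vertical below 0.1 rad and linear speed of each of spool_xl, spool_l, spool_m, spool_s below 0.02 m/s and angular speed of each of spool_xl, spool_l, spool_m, spool_s below 0.3 rad/s and contact force between each of spool_xl, spool_l, spool_m, spool_s and the fingers below 0.1 N); the robot touches nothing.
It also fails if it takes over 109 s, if anything falls off the work surface, if the arm or the gripper's body presses on something with over 40 N, if the wrist force passes 120 N, or if a joint passes its speed limit or range.

## Working session

There is one attempt and no reset: what is moved stays moved. The work goes in short steps, Python scripts to look and compute and a tool call to move; the robot and the scene stay as the last step left them, time stands still between calls to the robot, and variables do not carry over. Pictures are saved under pics/ and viewed, about 12 in all and at most 16, crops included, and the job is handed in when it is done.

Besides the shell and the picture viewer there is one more tool, called as name(argument=value, ...) on one line, values as JSON. send_rows: Moves the arm, as the interface text tells. Shifts and turns lie within -1 to 1; 1 stands for 1 m of shift or 120 degrees of turn. Its arguments: {"type":"object","properties":{"increments":{"type":"array","items":{"type":"array","items":{"type":"number","minimum":-1,"maximum":1}}},"grip_force":{"type":"number"}},"required":["increments"]}

```bash
mkdir -p pics; ls
python3 - <<'E'
from rig import env
import cv2,pickle
s=env.get_state(); print(s)
ims={}
for c in ["scene","top"]:
    p=env.read_camera(c); cv2.imwrite(f"pics/{c}0.png",p["pixels"]); ims[c]=p
    print(c,p["camera_matrix"].tolist(),p["R"].tolist(),p["t"].tolist())
    for th in ["spool_xl","spool_l","spool_m","spool_s","pad_1","tag_red","tag_grey"]:
        print(th,[(round(d["conf"],2),[round(float(v)) for v in d["location"]]) for d in env.landmark_of(p,th)])
E
```

```text
pics
{'time': 0.0, 'qpos': array([ 1.07939358e+00,  2.59210466e-01,  2.07458669e-02,  1.33371081e+00,
       -2.42174853e-05,  1.41818794e+00]), 'joint_velocities': array([ 0.00127892,  0.00090732, -0.00098224,  0.0002687 ,  0.0014017 ,
        0.00099772]), 'tau': array([ 9.87260501e-04, -5.55640483e+01,  3.44530106e+01,  1.37094277e-02,
       -1.46817765e-04,  1.30394332e-05]), 'tool_pos': array([182.6692196 , 518.47063559, 230.64999214]), 'tool_rot': array([-2.06733161e-04,  1.68588136e-01,  9.85686342e-01, -6.57934618e-04]), 'ft_force': array([ 0.23652105, -0.59700299, -0.3825207 ]), 'torque': array([-0.01496236,  0.02641097, -0.02807846]), 'grip_width': 85.45272505748905}
scene [[447.99407535329885, 0.0, 279.0955822113408], [0.0, 447.99407535329885, 210.52969563524027], [0.0, 0.0, 1.0]] [[0.11733554262539754, 0.9930859278873775, 0.0035651464022510163], [0.840793382170783, -0.09743008694894657, -0.5325165412031219], [-0.5284873309121222, 0.06548066882055076, -0.8464120882148329]] [-92.22664033348522, -451.18398228029025, 1534.8741960672146]
spool_xl [(0.89, [225, 192])]
spool_l 
[... 619 characters left out ...]
197], [-0.9915147497035939, -0.0004883080181721657, -0.12999331781095116], [0.12999391331754723, -0.0059489841852466115, -0.9914969450722243]] [25.13865200715079, 554.4311171035059, 905.3362392687317]
spool_xl [(0.81, [344, 254])]
spool_l [(0.85, [144, 239]), (0.7, [180, 233]), (0.65, [447, 223]), (0.59, [244, 252]), (0.57, [119, 253])]
spool_m [(0.85, [144, 239]), (0.7, [180, 233]), (0.65, [447, 223]), (0.59, [244, 252]), (0.57, [119, 253])]
spool_s [(0.85, [144, 239]), (0.7, [180, 233]), (0.65, [447, 223]), (0.59, [244, 252]), (0.57, [119, 253])]
pad_1 [(0.97, [273, 181]), (0.92, [309, 186]), (0.73, [244, 178]), (0.55, [349, 190])]
tag_red [(0.49, [217, 178])]
tag_grey [(0.52, [366, 197])]
```

View pics/top0.png

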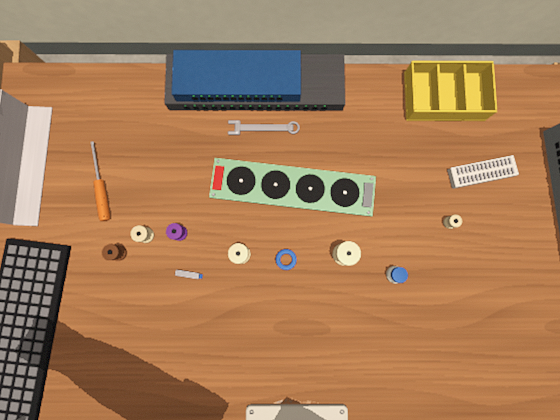

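View pics/scene0.png

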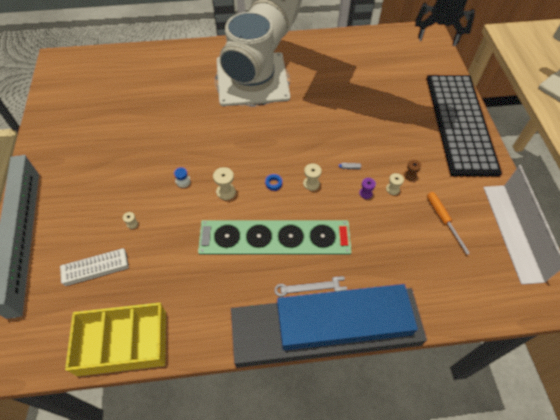

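The top view shows the four cream spools: L (238,254), XL (348,253), M (138,234) and S (455,221). The brown and purple ones at (113,252) and (176,232) are look-alikes. The board runs from the red tag on the left (218,178) to the grey tag on the right (368,194), with pads near (241,180), (276,184), (310,188) and (345,192). The scene view agrees.

```bash
cat > h.py <<'E'
import numpy as np, cv2
from scipy.optimize import least_squares
H=dict(xl=82,l=68,m=54,s=40); D=dict(xl=54,l=46,m=38,s=30)
def proj(p,X):
    c=np.atleast_2d(X)@p["R"].T+p["t"]; u=c@p["camera_matrix"].T; return u[:,:2]/u[:,2:]
def ray(p,uv,z):
    d=p["R"].T@np.linalg.solve(p["camera_matrix"],[uv[0],uv[1],1]); o=-p["R"].T@p["t"]
    return (o+d*(z-o[2])/d[2])
def hullc(pts):
    h=cv2.convexHull(np.float32(pts)); m=cv2.moments(h); return np.array([m["m10"],m["m01"]])/m["m00"], m["m00"]
def model(k,x,y,z0=0):
    a=np.linspace(0,2*np.pi,48); r=D[k]/2; c=np.c_[x+r*np.cos(a),y+r*np.sin(a)]
    return np.vstack([np.c_[c,np.full(48,z0+z)] for z in (0,H[k]-16,H[k])])
def cream(p):
    h=cv2.cvtColor(p["pixels"],cv2.COLOR_BGR2HSV)
    return cv2.inRange(h,(15,25,120),(38,125,255))
def blob(mask,uv,rad):
    n,l,st,ce=cv2.connectedComponentsWithStats(mask)
    i=[j for j in range(1,n) if st[j,4]>25 and np.hypot(*(ce[j]-uv))<rad]
    if not i: return None
    i=max(i,key=lambda j:st[j,4])
    c=max(cv2.findContours(np.uint8(l==i),cv2.RETR_EXTERNAL,cv2.CHAIN_APPROX_NONE)[0],key=len)
    pts=c[:,0].astype(float); pts=np.vstack([pts+d for d in ([.5,.5],[-.5,.5],[.5,-.5],[-.5,-.5])])
    return hullc(pts)
def pads(p):
    b=cv2.cvtColor(p["pixels"],cv2.COLOR_BGR2HSV); g=cv2.inRange(b,(40,30,90),(80,255,255))
    n,l,st,ce=cv2.connectedComponentsWithStats(g); i=1+np.argmax(st[1:,4])
    c=max(cv2.findContours(np.uint8(l==i),cv2.RETR_EXTERNAL,cv2.CHAIN_APPROX_NONE)[0],key=len)
    m=np.zeros(g.shape,np.uint8); cv2.drawContours(m,[cv2.convexHull(c)],-1,255,-1)
    d=cv2.inRange(b,(0,0,0),(180,255,70))&m
    out=[]
    for c in cv2.findContours(d,cv2.RETR_EXTERNAL,cv2.CHAIN_APPROX_NONE)[0]:
        if cv2.contourArea(c)>200: out.append(ray(p,hullc(c[:,0])[0],13)[:2])
    return sorted(out,key=lambda q:-q[1])
E
python3 - <<'E'
from rig import env
from h import *
P={c:env.read_camera(c) for c in("top","scene")}
g=dict(top=dict(xl=(348,253),l=(238,254),m=(138,234),s=(455,221)),scene=dict(xl=(225,185),l=(313,178),m=(396,185),s=(129,220)))
for c in P: print(c,"pads",np.round(pads(P[c]),1).tolist())
for k in H:
    for cs in (["top"],["scene"],["top","scene"]):
        B={c:blob(cream(P[c]),g[c][k],20) for c in cs}
        if any(b is None for b in B.values()): print(k,cs,"none");continue
        f=lambda x:np.concatenate([hullc(proj(P[c],model(k,*x)))[0]-B[c][0] for c in cs])
        r=least_squares(f,ray(P[cs[0]],g[cs[0]][k],30)[:2])
        print(k,cs,np.round(r.x,1),"res",np.round(r.fun,2),"area",[(B[c][1],round(hullc(proj(P[c],model(k,*r.x)))[1])) for c in cs])
E
```

```text
top pads [[637.6, 135.7], [627.9, 51.2], [618.2, -32.5], [608.5, -117.1]]
scene pads [[640.8, 133.2], [631.0, 48.6], [620.8, -35.8], [611.0, -120.0]]
xl ['top'] [ 459.  -119.1] res [2.67 0.2 ] area [(605.5, 569)]
xl ['scene'] [ 457.7 -116.4] res [-0. -0.] area [(643.0, 578)]
xl ['top', 'scene'] [ 459.  -116.8] res [ 1.64  0.18 -0.09  0.39] area [(605.5, 567), (643.0, 579)]
l ['top'] [459.7 134.2] res [-0.  0.] area [(410.5, 376)]
l ['scene'] [458.4 131.7] res [-0.04  0.08] area [(448.0, 399)]
l ['top', 'scene'] [459.2 133.7] res [0.21 0.18 0.71 0.26] area [(410.5, 376), (448.0, 399)]
m ['top'] [505.7 365.2] res [-0.  0.] area [(359.5, 339)]
m ['scene'] [504.1 362. ] res [-0. -0.] area [(318.5, 278)]
m ['top', 'scene'] [505.1 363.9] res [0.53 0.26 0.74 0.21] area [(359.5, 338), (318.5, 278)]
s ['top'] [ 536.7 -374.1] res [-0.  0.] area [(232.0, 213)]
s ['scene'] [ 534.5 -377.2] res [0. 0.] area [(212.5, 183)]
s ['top', 'scene'] [ 536.2 -375.5] res [0.6  0.21 0.57 0.48] area [(232.0, 214), (212.5, 184)]
```

Areas match all four sizes, and both cameras agree within about 3 mm. Spool (x, y): XL (458.5,-118), L (459,133), M (505,364), S (535.5,-376). Pads from red to grey: (639,134.5), (629.5,50), (619.5,-34), (610,-118.5). I'll grip with the jaws square to the row, which needs a -77° turn, and start with M.

send_rows(increments=[[0, 0, -0.643, 0.322, -0.154, -0.08, 1], [0, 0, -0.643, 0.322, -0.154, -0.08, 1], [0, 0, -0.643, 0.322, -0.154, -0.08, 1], [0, 0, -0.643, 0.322, -0.154, -0.08, 1], [0, 0, -0.643, 0.322, -0.154, -0.08, 1]], grip_force=30)

```text
time: 1.52
tool_pos: [459.6, 386.1, 162.7]
tool_rot: [0.0, 0.598, 0.801, 0.0]
ft_force: [0.4, 0.8, 0.8]
grip_width: 85.5
```

send_rows(increments=[[0, 0, -0.193, 0.0454, -0.022, -0.03, 1], [0, 0, -0.193, 0.0454, -0.022, -0.063, 1], [0, 0, -0.193, 0.0454, -0.022, -0.063, 1], [0, 0, -0.193, 0.0454, -0.022, -0.063, 1], [0, 0, -0.193, 0.0454, -0.022, -0.063, 1]])

```text
time: 2.15
tool_pos: [505.2, 365.0, 101.5]
tool_rot: [0.0, 0.746, 0.666, 0.002]
ft_force: [-0.2, -0.4, 0.5]
grip_width: 85.5
```

Run:
```python
from rig import env
from h import *
p=env.read_camera("wrist"); cv2.imwrite("pics/w1.png",p["pixels"]); print(env.get_state()["tool_pos"],env.get_state()["tool_rot"])
print("predicted top centre px",proj(p,[505,364,54]),proj(p,[505,364,0]))
```

```text
[505.09528295 364.94239113 101.3264143 ] [3.76566349e-04 7.45874963e-01 6.66084307e-01 1.44678244e-03]
predicted top centre px [[274.13030332 241.57215361]] [[274.09786155 212.04437522]]
```

View pics/w1.png

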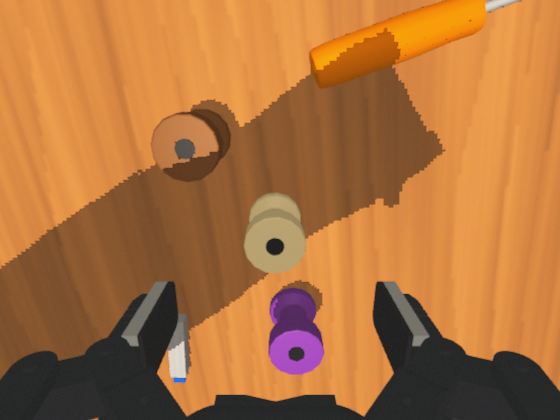

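The wrist view shows M's hole at (275,246) against a predicted (274,242), so it lies about 2 mm further along -y. The grey part beside the left finger at (178,345) lies at floor level, clear of M. Next I descend and grip.

send_rows(increments=[[0, 0, 0, 0, -0.002, -0.04, 1], [0, 0, 0, 0, -0.002, -0.0765, 1], [0, 0, 0, 0, -0.002, -0.0765, 1], [0, 0, 0, 0, -0.002, -0.0765, 0.0], [0, 0, 0, 0, -0.002, -0.0765, -0.5]])

```text
time: 2.82
tool_pos: [506.0, 363.6, 26.8]
tool_rot: [0.001, 0.746, 0.666, 0.003]
ft_force: [1.4, 0.0, 0.1]
grip_width: 51.8
```

send_rows(increments=[[0, 0, 0, 0, 0, 0, -0.6], [0, 0, 0, 0, 0, 0, -0.6], [0, 0, 0, 0, 0, 0, -0.6]])

```text
time: 3.2
tool_pos: [506.4, 363.8, 27.6]
tool_rot: [0.001, 0.746, 0.666, 0.004]
ft_force: [-0.6, -0.6, 6.5]
grip_width: 37.0
```

send_rows(increments=[[0, 0, 0, 0, 0, 0.06, -0.6], [0, 0, 0, 0.02, -0.05, 0.1, -0.6], [0, 0, 0, 0.113, -0.397, 0.1, -0.6], [0, 0, 0, 0.113, -0.397, 0.1, -0.6], [0, 0, 0, 0.113, -0.397, 0.1, -0.6]])

```text
time: 3.82
tool_pos: [574.0, 134.3, 126.3]
tool_rot: [0.001, 0.746, 0.666, 0.004]
ft_force: [0.8, 0.0, -0.9]
grip_width: 36.8
```

send_rows(increments=[[0, 0, 0, 0.0455, -0.168, -0.03, -0.6], [0, 0, 0, 0.0455, -0.168, -0.04, -0.6], [0, 0, 0, 0.0455, -0.168, -0.05, -0.6], [0, 0, 0, 0.0455, -0.168, -0.05, -0.6], [0, 0, 0, 0.0455, -0.168, -0.05, -0.6]])

```text
time: 4.45
tool_pos: [619.2, -33.6, 76.2]
tool_rot: [0.0, 0.746, 0.666, 0.003]
ft_force: [0.0, -0.9, -0.8]
grip_width: 36.8
```

send_rows(increments=[[0, 0, 0, 0, 0, -0.018, -0.6], [0, 0, 0, 0, 0, -0.03, -0.6], [0, 0, 0, 0, 0, -0.035, -0.6], [0, 0, 0, 0, 0, -0.035, -0.6]])

```text
time: 4.95
tool_pos: [619.2, -33.0, 41.4]
tool_rot: [0.001, 0.746, 0.666, 0.004]
ft_force: [-0.5, -0.3, 0.4]
grip_width: 37.0
```

Run:
```python
from rig import env
from h import *
s=env.get_state();print(s["tool_pos"],s["ft_force"])
p=env.read_camera("scene"); cv2.imwrite("pics/s1.png",cv2.resize(p["pixels"][120:280,150:400],None,fx=3,fy=3,interpolation=cv2.INTER_CUBIC))
```

```text
[619.23350283 -33.04027977  41.3655498 ] [-0.54611854 -0.25420416  0.38331707]
```

View pics/s1.png

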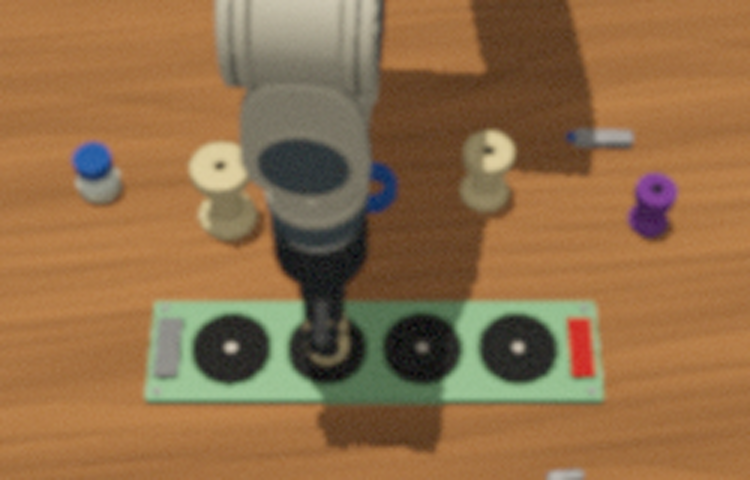

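M sits over the second pad from grey, as planned. I lower it 1 mm, open and retreat.

send_rows(increments=[[0, 0, 0, 0, 0, -0.001, -0.6], [0, 0, 0, 0, 0, -0.001, 0.0], [0, 0, 0, 0, 0, -0.001, 1], [0, 0, 0, 0, 0, -0.001, 1], [0, 0, 0, 0, 0, -0.001, 1]])

```text
time: 5.62
tool_pos: [619.4, -33.3, 40.6]
tool_rot: [0.001, 0.746, 0.666, 0.004]
ft_force: [-0.2, -0.1, -0.3]
grip_width: 85.2
```

send_rows(increments=[[0, 0, 0, 0, 0, 0.04, 1], [0, 0, 0, 0, 0, 0.1, 1], [0, 0, 0, -0.03, -0.05, 0.12, 1], [0, 0, 0, -0.084, -0.343, 0.1, 1], [0, 0, 0, -0.084, -0.343, 0.1, 1]])

```text
time: 6.25
tool_pos: [566.4, -207.4, 153.0]
tool_rot: [0.001, 0.745, 0.667, 0.004]
ft_force: [0.5, -0.5, 0.2]
grip_width: 85.6
```

send_rows(increments=[[0, 0, 0, -0.031, -0.1685, -0.04, 1], [0, 0, 0, -0.031, -0.1685, -0.063, 1], [0, 0, 0, -0.031, -0.1685, -0.063, 1], [0, 0, 0, -0.031, -0.1685, -0.063, 1], [0, 0, 0, -0.031, -0.1685, -0.063, 1]])

```text
time: 6.88
tool_pos: [535.3, -375.9, 89.9]
tool_rot: [0.001, 0.746, 0.666, 0.004]
ft_force: [0.7, 0.3, -0.9]
grip_width: 85.6
```

```bash
cat > w.py <<'E'
import sys
from rig import env
from h import *
k,x,y=sys.argv[1],float(sys.argv[2]),float(sys.argv[3])
p=env.read_camera("wrist"); px=p["pixels"]
u=proj(p,[x,y,H[k]])[0]
g=cv2.cvtColor(px,cv2.COLOR_BGR2GRAY); m=np.uint8(g<60)*255
n,l,st,ce=cv2.connectedComponentsWithStats(m)
for j in range(1,n):
    if 20<st[j,4]<900 and np.hypot(*(ce[j]-u))<70: print("hole",ce[j],st[j,4],"world",ray(p,ce[j],H[k]))
print("pred",u,env.get_state()["tool_pos"])
E
python3 w.py s 535.5 -376
```

```text
hole [275.4600939  238.50234742] 213 world [ 536.23863002 -375.91425734   40.        ]
pred [274.2599479  238.76288519] [ 535.67742328 -375.34417091   90.39956386]
```

The hole measures (536.2,-375.9), which matches. I descend and grip.

send_rows(increments=[[0, 0, 0, 0, 0, -0.045, 1], [0, 0, 0, 0, 0, -0.078, 1], [0, 0, 0, 0, 0, -0.078, 1], [0, 0, 0, 0, 0, -0.078, 0.0], [0, 0, 0, 0, 0, -0.078, -0.6]])

```text
time: 7.55
tool_pos: [536.7, -375.7, 14.4]
tool_rot: [0.003, 0.745, 0.667, 0.004]
ft_force: [1.0, 0.5, 0.3]
grip_width: 51.5
```

send_rows(increments=[[0, 0, 0, 0, 0, 0, -0.8], [0, 0, 0, 0, 0, 0, -0.8], [0, 0, 0, 0, 0, 0, -0.8], [0, 0, 0, 0, 0, 0, -0.8]])

```text
time: 8.05
tool_pos: [537.3, -376.1, 15.9]
tool_rot: [0.004, 0.745, 0.667, 0.005]
ft_force: [0.7, 1.3, 8.0]
grip_width: 29.2
```

send_rows(increments=[[0, 0, 0, 0, 0, 0.06, -0.8], [0, 0, 0, 0.005, 0.03, 0.1, -0.8], [0, 0, 0, 0.0727, 0.2575, 0.1, -0.8], [0, 0, 0, 0.0727, 0.2575, 0.1, -0.8], [0, 0, 0, 0.0727, 0.2575, 0.1, -0.8]])

```text
time: 8.68
tool_pos: [596.1, -164.8, 116.4]
tool_rot: [0.005, 0.745, 0.667, 0.005]
ft_force: [1.3, 0.1, 0.3]
grip_width: 28.9
```

send_rows(increments=[[0, 0, 0, 0.0139, 0.0463, -0.02, -0.8], [0, 0, 0, 0.0139, 0.0463, -0.05, -0.8], [0, 0, 0, 0.0139, 0.0463, -0.06, -0.8], [0, 0, 0, 0.0139, 0.0463, -0.06, -0.8], [0, 0, 0, 0.0139, 0.0463, -0.06, -0.8]])

```text
time: 9.3
tool_pos: [610.4, -119.5, 57.5]
tool_rot: [0.005, 0.746, 0.666, 0.005]
ft_force: [-0.8, 0.7, 0.6]
grip_width: 28.8
```

send_rows(increments=[[0, 0, 0, 0, 0, -0.012, -0.8], [0, 0, 0, 0, 0, -0.022, -0.8], [0, 0, 0, 0, 0, -0.027, -0.8], [0, 0, 0, 0, 0, -0.027, -0.8]])

```text
time: 9.8
tool_pos: [610.1, -119.4, 29.9]
tool_rot: [0.005, 0.746, 0.666, 0.005]
ft_force: [-0.9, 0.1, -0.1]
grip_width: 28.6
```

send_rows(increments=[[0, 0, 0, 0, 0, -0.001, -0.8], [0, 0, 0, 0, 0, -0.001, -0.8], [0, 0, 0, 0, 0, -0.001, 1], [0, 0, 0, 0, 0, -0.001, 1], [0, 0, 0, 0, 0, -0.001, 1]])

```text
time: 10.42
tool_pos: [610.2, -119.5, 29.0]
tool_rot: [0.005, 0.746, 0.666, 0.005]
ft_force: [0.0, 0.2, -0.5]
grip_width: 81.2
```

send_rows(increments=[[0, 0, 0, 0, 0, 0.02, 1], [0, 0, 0, 0, 0, 0.07, 1], [0, 0.006, 0, 0, 0, 0.12, 1], [0, 0.006, 0, -0.08, 0, 0.13, 1], [0, 0.006, 0, -0.151, 0, 0.13, 1]])

```text
time: 11.05
tool_pos: [485.0, -119.6, 159.0]
tool_rot: [0.002, 0.745, 0.667, 0.001]
ft_force: [0.2, -0.2, 1.0]
grip_width: 85.4
```

send_rows(increments=[[0, 0, 0, -0.0265, 0.0016, -0.024, 1], [0, 0, 0, -0.0265, 0.0016, -0.024, 1], [0, 0, 0, -0.0265, 0.0016, -0.024, 1]])

```text
time: 11.42
tool_pos: [459.4, -118.3, 135.7]
tool_rot: [0.002, 0.746, 0.666, 0.001]
ft_force: [0.8, 0.2, 0.7]
grip_width: 86.0
```

```bash
python3 w.py xl 458.5 -118
python3 - <<'E'
from rig import env
from h import *
p=env.read_camera("scene"); cv2.imwrite("pics/s2.png",cv2.resize(p["pixels"][120:280,150:400],None,fx=3,fy=3,interpolation=cv2.INTER_CUBIC))
E
```

```text
hole [273.30097087 231.99514563] 206 world [ 459.21256206 -115.83793364   82.        ]
pred [272.54887732 235.35711794] [ 459.7077941  -118.34641745  135.63061359]
```

View pics/s2.png

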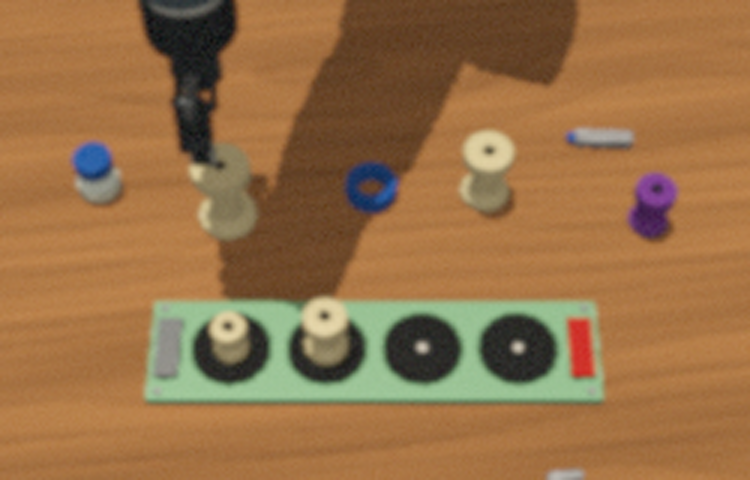

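S and M both stand on their pads. The XL hole is at (459.2,-115.8). I descend on it.

send_rows(increments=[[0, 0, 0, 0, 0.002, -0.045, 1], [0, 0, 0, 0, 0.002, -0.0855, 1], [0, 0, 0, 0, 0.002, -0.0855, 1], [0, 0, 0, 0, 0.002, -0.0855, 0.4], [0, 0, 0, 0, 0.002, -0.0855, 0.0]])

```text
time: 12.15
tool_pos: [460.8, -116.7, 51.6]
tool_rot: [0.003, 0.745, 0.667, 0.001]
ft_force: [-3.6, 1.5, 14.1]
grip_width: 52.8
```

send_rows(increments=[[0, 0, 0, 0, 0, 0, -0.2], [0, 0, 0, 0, 0, 0, -0.2], [0, 0, 0, 0, 0, 0, -0.2]])

```text
time: 12.52
tool_pos: [460.9, -116.8, 51.8]
tool_rot: [0.003, 0.745, 0.667, 0.001]
ft_force: [0.6, 0.6, -0.2]
grip_width: 52.1
```

send_rows(increments=[[0, 0, 0, 0, 0, 0.06, -0.2], [0, 0, 0, 0, 0.04, 0.115, -0.2], [0, 0, 0, 0.03, 0.11, 0.115, -0.2], [0, 0, 0, 0.178, 0.2508, 0.115, -0.2], [0, 0, 0, 0.178, 0.2508, 0.115, -0.2]])

```text
time: 13.15
tool_pos: [573.4, 68.4, 166.9]
tool_rot: [0.004, 0.745, 0.667, 0.002]
ft_force: [1.1, -0.9, -0.4]
grip_width: 52.7
```

send_rows(increments=[[0, 0, 0, 0.0657, 0.0657, 0, -0.2], [0, 0, 0, 0.0657, 0.0657, -0.02, -0.2], [0, 0, 0, 0.0657, 0.0657, -0.06, -0.2], [0, 0, 0, 0.0657, 0.0657, -0.08, -0.2], [0, 0, 0, 0.0657, 0.0657, -0.08, -0.2]])

```text
time: 13.78
tool_pos: [638.0, 134.1, 85.0]
tool_rot: [0.003, 0.745, 0.667, 0.0]
ft_force: [-0.9, 0.5, -0.7]
grip_width: 52.3
```

send_rows(increments=[[0, 0, 0, 0, 0, -0.01, -0.2], [0, 0, 0, 0, 0, -0.018, -0.2], [0, 0, 0, 0, 0, -0.021, -0.2], [0, 0, 0, 0, 0, -0.021, -0.2]])

```text
time: 14.28
tool_pos: [638.0, 134.1, 64.9]
tool_rot: [0.003, 0.745, 0.667, 0.0]
ft_force: [-3.4, 0.5, 4.0]
grip_width: 52.4
```

Contact of about 4 N, so it is seated. I release and rise.

send_rows(increments=[[0, 0, 0, 0, 0, 0, 0.3], [0, 0, 0, 0, 0, 0, 1], [0, 0, 0, 0, 0, 0, 1], [0, 0, 0, 0, 0, 0, 1]])

```text
time: 14.78
tool_pos: [638.0, 134.1, 64.8]
tool_rot: [0.003, 0.745, 0.667, 0.0]
ft_force: [0.9, 0.3, -0.5]
grip_width: 85.1
```

send_rows(increments=[[0, 0, 0, 0, 0, 0.02, 1], [0, 0, 0, 0, 0, 0.06, 1], [0, 0, 0, 0, 0, 0.1, 1], [0, 0, 0, -0.08, 0, 0.1, 1], [0, 0, 0, -0.179, 0, 0.09, 1]])

```text
time: 15.4
tool_pos: [512.5, 134.0, 159.7]
tool_rot: [0.003, 0.745, 0.667, 0.001]
ft_force: [-0.7, 0.4, 0.1]
grip_width: 85.2
```

send_rows(increments=[[0, 0, 0, -0.0535, -0.001, -0.02, 1], [0, 0, 0, -0.0535, -0.001, -0.04, 1], [0, 0, 0, -0.0535, -0.001, -0.04, 1], [0, 0, 0, -0.0535, -0.001, -0.04, 1]])

```text
time: 15.9
tool_pos: [460.0, 133.0, 120.4]
tool_rot: [0.004, 0.745, 0.667, 0.002]
ft_force: [0.2, 0.2, 0.2]
grip_width: 85.5
```

```bash
python3 w.py l 459 133
```

```text
hole [272.73399015 239.12807882] 203 world [459.12481922 131.32059095  68.        ]
hole [272.45610278 306.43468951] 467 world [453.42261728  83.41008154  68.        ]
pred [272.21587676 236.64088144] [460.08693681 133.0500239  120.41877958]
```

send_rows(increments=[[0, 0, 0, -0.001, -0.001, -0.045, 1], [0, 0, 0, -0.001, -0.001, -0.0835, 1], [0, 0, 0, -0.001, -0.001, -0.0835, 1], [0, 0, 0, -0.001, -0.001, -0.0835, 0.4], [0, 0, 0, -0.001, -0.001, -0.0835, 0.0]])

```text
time: 16.58
tool_pos: [460.3, 132.2, 38.5]
tool_rot: [0.004, 0.745, 0.667, 0.003]
ft_force: [0.4, -0.1, 0.8]
grip_width: 51.4
```

send_rows(increments=[[0, 0, 0, 0, 0, 0, -0.4], [0, 0, 0, 0, 0, 0, -0.4], [0, 0, 0, 0, 0, 0, -0.4]])

```text
time: 16.95
tool_pos: [460.5, 132.2, 38.8]
tool_rot: [0.005, 0.745, 0.667, 0.003]
ft_force: [-0.4, 0.5, 2.1]
grip_width: 44.9
```

send_rows(increments=[[0, 0, 0, 0, 0, 0.06, -0.4], [0, 0, 0, 0, -0.03, 0.12, -0.4], [0, 0, 0, 0.04, -0.082, 0.13, -0.4], [0, 0, 0, 0.1, -0.082, 0.13, -0.4], [0, 0, 0, 0.169, -0.082, 0.13, -0.4]])

```text
time: 17.58
tool_pos: [623.6, 49.0, 169.7]
tool_rot: [0.005, 0.746, 0.666, 0.003]
ft_force: [-0.3, 0.2, -0.4]
grip_width: 44.7
```

send_rows(increments=[[0, 0, 0, 0.0059, 0.001, 0, -0.4], [0, 0, 0, 0.0059, 0.001, -0.04, -0.4], [0, 0, 0, 0.0059, 0.001, -0.08, -0.4], [0, 0, 0, 0.0059, 0.001, -0.1, -0.4], [0, 0, 0, 0.0059, 0.001, -0.1, -0.4]])

```text
time: 18.2
tool_pos: [627.8, 50.2, 68.2]
tool_rot: [0.004, 0.746, 0.666, 0.002]
ft_force: [0.4, 0.5, -0.8]
grip_width: 44.1
```

send_rows(increments=[[0, 0, 0, 0, 0, -0.008, -0.4], [0, 0, 0, 0, 0, -0.015, -0.4], [0, 0, 0, 0, 0, -0.018, -0.4], [0, 0, 0, 0, 0, -0.018, -0.4]])

```text
time: 18.7
tool_pos: [627.9, 50.3, 51.8]
tool_rot: [0.004, 0.746, 0.666, 0.003]
ft_force: [-6.1, 0.3, 10.9]
grip_width: 44.4
```

It is seated with about 11 N contact. I release, rise and back off towards the robot for a clear view.

send_rows(increments=[[0, 0, 0, 0, 0, 0, 0.1], [0, 0, 0, 0, 0, 0, 1], [0, 0, 0, 0, 0, 0, 1], [0, 0, 0, 0, 0, 0, 1]])

```text
time: 19.2
tool_pos: [627.9, 50.2, 51.7]
tool_rot: [0.004, 0.746, 0.666, 0.003]
ft_force: [-0.1, 0.6, -0.3]
grip_width: 85.5
```

send_rows(increments=[[0, 0, 0, 0, 0, 0.02, 1], [0, 0, 0, 0, 0, 0.06, 1], [0, 0, 0, 0, 0, 0.12, 1], [0, 0, 0, -0.1, 0, 0.15, 1], [0, 0, 0, -0.2, 0, 0.15, 1]])

```text
time: 19.82
tool_pos: [505.3, 50.1, 196.1]
tool_rot: [0.005, 0.746, 0.666, 0.003]
ft_force: [-0.4, 0.9, -0.0]
grip_width: 85.4
```

send_rows(increments=[[0, 0, 0, -0.05, 0.1, 0.02, 1], [0, 0, 0, -0.05, 0.2, 0.02, 1], [0, 0, 0, -0.05, 0.3, 0.02, 1], [0, 0, 0, -0.05, 0.3, 0.02, 1], [0, 0, 0, -0.05, 0.3, 0.02, 1]])

```text
time: 20.45
tool_pos: [454.8, 352.3, 216.3]
tool_rot: [0.005, 0.746, 0.666, 0.004]
ft_force: [1.0, 0.6, 0.5]
grip_width: 85.3
```

Run:
```python
from rig import env
from h import *
P={c:env.read_camera(c) for c in("top","scene")}
cv2.imwrite("pics/s3.png",cv2.resize(P["scene"]["pixels"][120:280,150:400],None,fx=3,fy=3,interpolation=cv2.INTER_CUBIC))
cv2.imwrite("pics/t3.png",cv2.resize(P["top"]["pixels"][130:280,150:400],None,fx=3,fy=3,interpolation=cv2.INTER_CUBIC))
G=dict(xl=(639,134.5),l=(629.5,50),m=(619.5,-34),s=(610,-118.5))
for k in H:
  for c in P:
    g=proj(P[c],[*G[k],13+H[k]/2])[0]; b=blob(cream(P[c]),g,20)
    if b is None: print(k,c,"none");continue
    r=least_squares(lambda x:hullc(proj(P[c],model(k,*x,13)))[0]-b[0],G[k],diff_step=1e-3)
    print(k,c,np.round(r.x-G[k],1),"area",b[1],round(hullc(proj(P[c],model(k,*r.x,13)))[1]))
```

```text
xl top [-2.4  3.8] area 654.5 615
xl scene none
l top [-1.9  2.5] area 446.0 414
l scene [ 11.9 -39.3] area 6181.0 446
m top [-0.7  0.8] area 296.0 275
m scene none
s top [1.  1.3] area 191.5 174
s scene [-1.2 -1.3] area 190.0 177
```

View pics/s3.png

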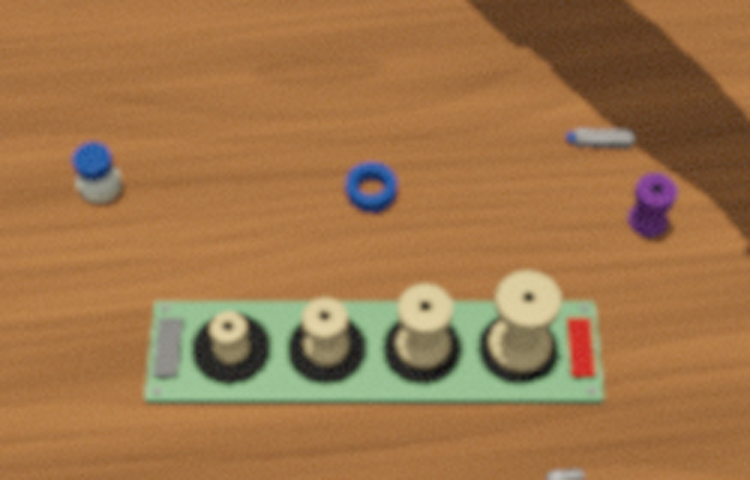

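View pics/t3.png

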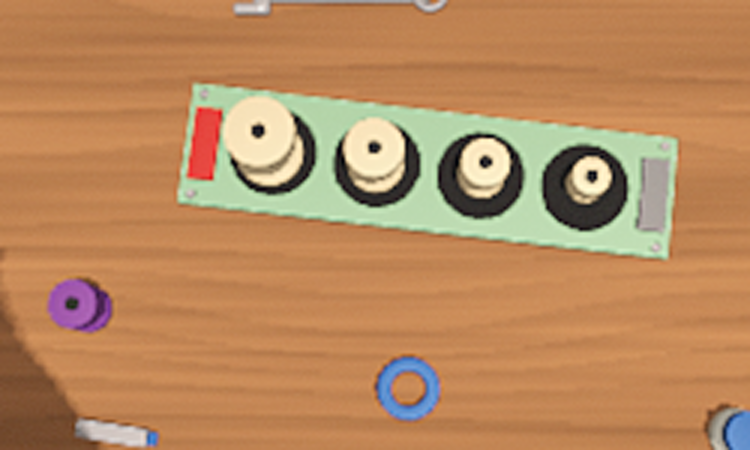

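All four stand upright in order from red to grey, and the top view puts them within about 5 mm of their pad centres. The gripper is clear, so I hand in.

```bash
python3 -c "
from rig import env
print(env.hand_in())"
```

```text
the job is handed in; nothing more can be done
None
```

I placed the four cream spools on the pads in order from red to grey (XL, L, M, S), released them all, moved the gripper clear and handed the job in at about 21 s. I saw no sign of a slip or a tip. The hand-in reports no verdict, so I can't confirm it passed.

**Position:** The last top view put the offsets from the pad centres at about 4.5 mm for XL, 3.1 mm for L, 1.1 mm for M and 1.6 mm for S. The limit is 13 mm. The camera calibration is only good to about 2 mm.

**Upright and released:** Both final pictures show all four upright. The last force reading was near zero.

**Scene-camera check:** Its colour check gave a usable number only for S, about 1.8 mm off. It found nothing for XL and M. For L it picked up an unrelated large patch of 6181 px instead of about 446, so I discarded that reading. For XL, L and M the measured offset therefore comes from the top camera alone, and the scene picture itself showed all three in place.

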